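Clear the mirror box and hold its sprung cover at the index

ROBOT

A 6-joint arm with a two-finger parallel gripper is mounted at the origin on the work surface. World frame = base frame: x ahead of the robot, y to its left, z up, the work surface at z = 0. Lengths are in m, angles in rad, forces in N, time in s.
With the tool pointing down it reaches from about 0.35 to 0.875 m from the base axis. Payload 4.2 kg.
Tool frame: the origin (TCP) lies at the very end of the fingers, on their centre line; the grasp point (between the pads) lies 19 mm behind it; z points along the fingers, y is the line along which they close (so a half turn about z gives the same grasp; the last joint's range is limited). The gripper opens to 87 mm and grips with 3 to 60 N. Pads are 19 mm wide; open, the fingers measure 117 mm over their backs; the gripper's body (75 mm by 190 mm) begins 51 mm behind the grasp point.
Start: joints at [-0.95, 0.385, 0.008, 0, -1.194, -0.259], TCP at [0.221, -0.585, 0.223] pointing down, gripper open.
Joint ranges: [-3.14, 3.14], [-1.21, 2.06], [-1.07, 1.41], [-3.16, 2.05], [-2.99, -0.16], [-3.1, 3.1]. Speed limits (rad/s): [2.79, 2.79, 3.14, 3.14, 3.14, 3.14].

INTERFACE

Orientations are given as [roll, pitch, yaw] about the fixed x, y, z axes, in that order (R = Rz(yaw) Ry(pitch) Rx(roll)).
In Python, from plant import telemetry, cams, manip, recognise, silhouettes, landmark_of gives the robot as it stands.
- The arm moves only by the shell command python3 -m crank 'ROWS' [FORCE]. ROWS is JSON, a list of rows, each a list of 7 numbers: the shift along the world's x, y, z in m, then the turn, a rotation vector about the world's x, y, z in rad, then the finger opening in m, from 0 to 0.087. A call has exactly 8 rows; each row shifts and turns the commanded pose from where the row before left it; what a row does not reach is not made up. A row lasts 1/10 s, in which the tool goes at most 50 mm and 8.59 degrees, less where a joint would pass 70% of its speed; a pose out of reach is approached as far as the arm can. A call with a gripper value outside its range is refused whole. The fingers move at their own pace and stop on an object; FORCE is the grip in N (left out, the last holds). Time passes only in rows, so rows that do not move let the fingers close, or fill a call up. It gives the time, the measured TCP pose, the force, the opening and the grip force at its end, in the units of the state.
- telemetry.get_obs(): the state, without advancing time (a new reading comes with each control period).
- cams.snapshot(name): name is "side" or "top" or "wrist"; returns a dict with "pixels" (480x640x3 uint8, blue, green, red), "z_map" (480x640 float32, m along the optical axis (not along the pixel's ray), 0 where there is no reading), "vertical_fov" (degrees; the focal length in pixels is half the picture's height over the tangent of half this angle, whatever the lens; pixels are square), "cx", "cy" (the principal point, pixels), "camera_from_world" (4x4, takes a point from world to camera coordinates); the wrist camera has in their place "hand_eye" (4x4, takes a point from camera to tool coordinates, whose origin is the TCP and whose axes are the flange's). Camera axes: x right, y down, z forward; pixel columns grow to the right and rows downward; lengths in m; the calibration is good to about 2 mm. A picture is of the moment at which its call begins: read the wrist's pose just before it.
- manip.close_job(): hands the job in; it is judged then, once.
Trained networks look in a picture, given as the dict that the camera call returned (one of the last four; its "shot" number tells which), for a name from the list of things; names that differ only in an ending like _2 or _b are one class to them, and where a whole thing is asked for, a point or a joint stands for the part that bears it (a point fixed in the world has none). Each returns a list of dicts, best first, with "p" (0 to 1); they miss things now and then, are a little off and sometimes report something else, mostly with a low value. They report only what shows in the picture. A call takes as long as a camera call.
- recognise(name, picture): "xy" ([column, row] as shares, 0 to 1, of the picture: columns of its width, rows of its height, amid what is visible of it).
- silhouettes(name, picture): "region" (480x640 bool, what is visible of it) and "xy" ([column, row] as shares, 0 to 1, of the picture: columns of its width, rows of its height, amid what is visible of it).
- landmark_of(name, picture): "xy" ([column, row] as shares, 0 to 1, of the picture: columns of its width, rows of its height: a listed point, or the origin of a listed thing).
The state is a dict: "clock": time; "qpos": joint angles; "joint_velocities": joint speeds; "tau": joint torques, N m; "ee_pos": TCP position; "orientation": TCP orientation; "wrist_force": force on the tool from outside, world axes, zero at the start; "torque": the same for the moment, N m; "gripper_width": finger opening in m; "finger_force": force on a finger pad.
Only numpy, scipy, OpenCV 4.12 (cv2) and the standard library are available. Lean on these libraries where they do the work, as an engineer would, in place of code of your own. Each camera call takes 0.05 s, during which the arm holds its last target. There are 200 camera calls.

TASK

Lift the blue gauge tray off the cover of the grey mirror inspection box and set it down upright near the middle of the rubber mat, without dropping or tipping it. Then take the cover by its handle, lift it against its spring until the pin on its side stands at the white line of the black index clamp on the quadrant, and finish still holding it steady there, gripper on the cover, so that the inspector can look into the mirror. Leave the index clamp where it is set and do not disturb the tubes and the brass plug.

Things in the scene. Friction and masses are not known exactly. Their poses are not given: they have to be found in the camera images.
- case: Grey steel inspection box, fixed, 190 (its x) x 200 (its y) x 80 mm high without cover. Origin: centre of underside, on the bench; z up. Cover hinged along its +x top edge (95 mm from centre), handle on its -x side, towards the robot. On its +y side a steel quadrant arc (6 mm bar, 124 mm from the centre plane, radius 105 mm about the hinge) rises to 175 mm above the bench.
- cover: Grey plate 190 x 200 x 10 mm, about 0.4 kg. Origin: on the hinge line, mid width, 80 mm above the bench; the plate reaches from there along its -x and is 10 mm thick along +z. Hinge = its y axis, parallel to the box's y. Shut, its axes are the box's. Spring and weight press it shut: about 5 N at the handle, square to its radius, to start, 7 N at 0.75 rad; let go, it falls shut.
- cover_handle (a point): Middle of the handle's grip bar: round steel, 10 mm thick, parallel to the hinge, 100 mm between its posts, bar centre 36 mm above the cover's top face. In the cover's frame 168 mm along -x and 46 mm along +z from the hinge line (126 mm above the bench when shut).
- cover_pin (a point): End of the short 6 mm steel pin that sticks out 14 mm from the cover's +y side edge; 105 mm along -x, 114 mm along +y, 5 mm along +z from the cover's origin, turning with the cover.
- index_line (a point): White line of the index clamp, a black plastic block 18 mm high along the quadrant, clamped at a different place each time (22 to 43 degrees of cover opening). The point lies just inside the block, where the pin's end comes when the cover is at the set angle: it and point cover_pin then coincide.
- index (a joint): Setting of the index clamp in rad: the opening angle of the cover (0 = shut) at which its pin stands at the white line. It is stiff and must stay as set.
- tray: Blue plastic gauge tray, 60 (its x) x 110 (its y) x 30 mm high, walls 4 mm, three brass plugs fixed inside up to 24 mm above its underside; about 0.2 kg. Origin: centre of underside; z up. Starts on the shut cover, 90 mm above the bench, behind the handle, long side roughly along the hinge. Can be gripped from above across its 60 mm width.
- mat: Black rubber mat lying on the bench, fixed, 220 (its x) x 170 (its y) x 4 mm thick. Origin: centre of its underside on the bench. It lies to one side of the box, left or right.
- tube_tall: Bystander: loose black plastic tube standing upright beyond the work, 68 mm outer diameter, 100 mm high. Origin: centre of its foot.
- tube_short: Bystander: loose black plastic tube standing upright beyond the work, 68 mm outer diameter, 60 mm high. Origin: centre of its foot.
- plug: Bystander: loose brass plug standing upright nearest the robot, 36 mm diameter, 45 mm high. Origin: centre of its foot.

How it is judged:
By the outcome, as a careful person would: the job done as asked, in the order asked, and still so for the second after the job is handed in, while the arm keeps its last pose, push and grip.
It also fails if it takes over 61 s, if anything falls off the work surface, if the arm or the gripper's body presses on something with over 40 N, if the wrist force passes 120 N, or if a joint passes its speed limit or range.

## Working session

There is one attempt and no reset: what is moved stays moved. The work goes in short steps, Python scripts to look and compute and a shell command to move; the robot and the scene stay as the last step left them, time stands still between calls to the robot, and variables do not carry over. Pictures are saved under pics/ and viewed, at most 10 in all, crops included, and the job is handed in when it is done.

```bash
mkdir -p pics
cat > h.py <<'E'
import numpy as np, cv2
from plant import telemetry, cams, manip, recognise, silhouettes, landmark_of
def K(s):
    f=240/np.tan(np.radians(s["vertical_fov"])/2); return f,s["cx"],s["cy"]
def W(s,obs=None):
    "world_from_camera"
    if "camera_from_world" in s: return np.linalg.inv(s["camera_from_world"])
    from scipy.spatial.transform import Rotation as R
    T=np.eye(4);T[:3,:3]=R.from_euler('xyz',obs["orientation"]).as_matrix();T[:3,3]=obs["ee_pos"]
    return T@np.array(s["hand_eye"])
def ray(s,u,v,T):
    f,cx,cy=K(s); d=T[:3,:3]@np.array([(u-cx)/f,(v-cy)/f,1]); return T[:3,3],d
def atz(s,u,v,z,T):
    o,d=ray(s,u,v,T); return o+d*(z-o[2])/d[2]
def cloud(s,T,m):
    f,cx,cy=K(s); v,u=np.nonzero(m&(s["z_map"]>0)); z=s["z_map"][v,u]
    return np.c_[(u-cx)/f*z,(v-cy)/f*z,z]@T[:3,:3].T+T[:3,3]
E
cat > a.py <<'E'
from h import *
o=telemetry.get_obs(); print({k:np.round(v,3).tolist() for k,v in o.items()})
for n in ("top","side"):
    s=cams.snapshot(n); cv2.imwrite(f"pics/{n}0.png",s["pixels"]); T=W(s); print(n,T[:3,3].round(3))
    for t in ("case","cover","tray","mat","tube_tall","tube_short","plug"):
        r=silhouettes(t,s)
        if r:
            c=cloud(s,T,r[0]["region"]); print(t,round(r[0]["p"],2),np.round(r[0]["xy"],3),len(c),np.percentile(c,[3,50,97],axis=0).round(3).tolist() if len(c) else '')
            if len(c) and t in("tray","mat","cover"):
                z=np.percentile(c[:,2],90); q=c[abs(c[:,2]-(z if t!="mat" else .004))<.01]
                if len(q)>20: print("  rect",cv2.minAreaRect(q[:,:2].astype(np.float32)*1000))
    for t in ("case","tray","mat","cover_handle","cover_pin","index_line","cover"):
        for r in landmark_of(t,s)[:2]:
            u,v=r["xy"][0]*640,r["xy"][1]*480
            z={"tray":.09,"mat":0,"case":0,"cover_handle":.126,"cover_pin":.085,"cover":.08}.get(t,.13)
            print("lm",t,round(r["p"],2),round(u),round(v),atz(s,u,v,z,T).round(3))
E
python3 a.py
```

```text
{'clock': 0.0, 'qpos': [-0.95, 0.386, 0.007, -0.001, -1.194, -0.259], 'joint_velocities': [-0.0, 0.001, -0.0, 0.001, -0.0, -0.0], 'tau': [-0.0, -39.067, 18.741, 4.22, 0.011, -0.0], 'ee_pos': [0.221, -0.584, 0.221], 'orientation': [3.139, -0.0, -2.78], 'wrist_force': [0.234, 0.385, 0.357], 'torque': [0.015, -0.021, 0.061], 'finger_force': 0.0, 'gripper_width': 0.087}
top [0.404 0.027 0.883]
case 0.85 [0.375 0.543] 10965 [[0.461, 0.066, 0.046], [0.549, 0.156, 0.09], [0.65, 0.286, 0.133]]
cover 0.7 [0.408 0.523] 9615 [[0.465, 0.067, 0.088], [0.548, 0.15, 0.091], [0.646, 0.258, 0.129]]
  rect ((556.49169921875, 168.33071899414062), (190.5880126953125, 211.68287658691406), 5.440803050994873)
tray 0.7 [0.375 0.544] 10988 [[0.461, 0.065, 0.047], [0.548, 0.156, 0.09], [0.65, 0.285, 0.133]]
  rect ((560.3872680664062, 175.64730834960938), (199.73233032226562, 225.5109405517578), 5.441029071807861)
mat 0.77 [0.681 0.514] 9728 [[0.454, -0.278, 0.001], [0.553, -0.198, 0.004], [0.659, -0.118, 0.007]]
  rect ((557.268798828125, -199.09149169921875), (173.41845703125, 220.46421813964844), 86.639808
[... 1330 characters left out ...]
1328, 222.32476806640625), 86.48905181884766)
tube_tall 0.68 [0.713 0.695] 3446 [[0.738, -0.163, 0.005], [0.767, -0.15, 0.068], [0.799, -0.1, 0.1]]
tube_short 0.78 [0.675 0.509] 1472 [[0.757, 0.089, 0.004], [0.788, 0.103, 0.039], [0.819, 0.153, 0.061]]
plug 0.58 [0.311 0.64 ] 691 [[0.354, -0.047, 0.001], [0.372, -0.04, 0.035], [0.386, -0.015, 0.047]]
lm case 0.86 308 249 [0.551 0.157 0.   ]
lm case 0.46 318 403 [ 0.561 -0.204  0.   ]
lm tray 0.87 311 202 [0.56  0.189 0.09 ]
lm mat 0.89 316 399 [ 0.559 -0.198 -0.   ]
lm cover_handle 0.8 270 197 [0.485 0.154 0.126]
lm cover_pin 0.86 298 183 [0.536 0.271 0.085]
lm index_line 0.52 305 156 [0.552 0.304 0.13 ]
lm cover 0.7 358 210 [0.65 0.17 0.08]
```

View pics/top0.png

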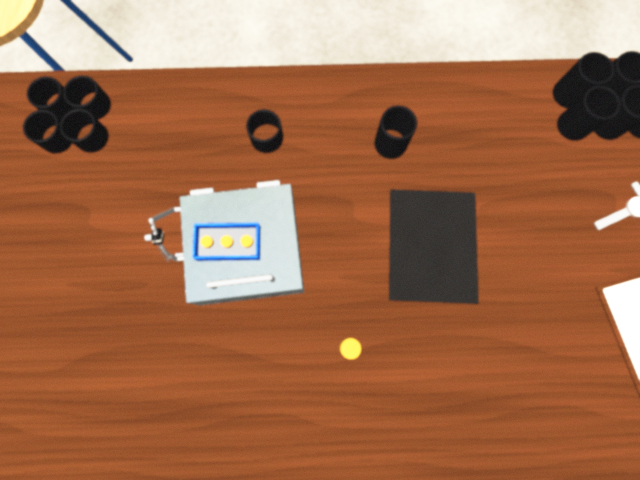

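View pics/side0.png

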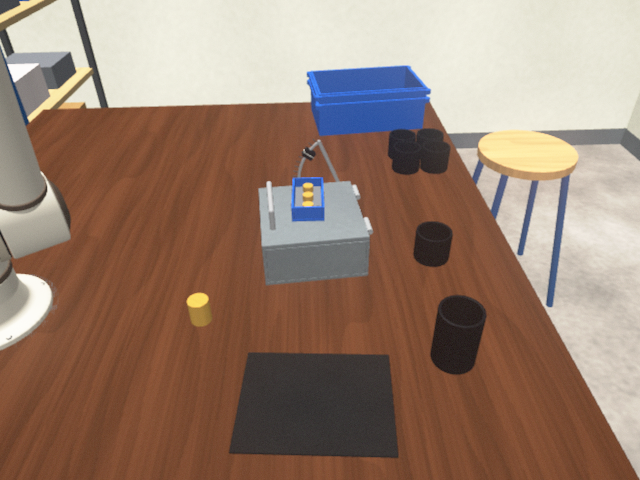

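The top picture shows the box with the tray at about (227,241), the handle bar at (240,282), the clamp at (155,236), the mat at (433,246) and the plug at (350,348). In the side picture the clamp is on the quadrant at (309,153) and the tray at (308,200). Both pictures agree with the network measurements, so I'm moving above the tray.

```bash
R='[0.014,0.032,0.002,0,0,0.05,0.087]'; 
python3 -m crank '[[0.014,0.032,0.002,0,0,0.05,0.087],[0.014,0.032,0.002,0,0,0.05,0.087],[0.014,0.032,0.002,0,0,0.05,0.087],[0.014,0.032,0.002,0,0,0.05,0.087],[0.014,0.032,0.002,0,0,0.05,0.087],[0.014,0.032,0.002,0,0,0.05,0.087],[0.014,0.032,0.002,0,0,0.05,0.087],[0.014,0.032,0.002,0,0,0.05,0.087]]'
python3 -m crank '[[0.014,0.032,0.002,0,0,0.05,0.087],[0.014,0.032,0.002,0,0,0.05,0.087],[0.014,0.032,0.002,0,0,0.05,0.087],[0.014,0.032,0.002,0,0,0.05,0.087],[0.014,0.032,0.002,0,0,0.05,0.087],[0.014,0.032,0.002,0,0,0.05,0.087],[0.014,0.032,0.002,0,0,0.05,0.087],[0.014,0.032,0.002,0,0,0.05,0.087]]'
python3 -m crank '[[0.014,0.032,0.002,0,0,0.05,0.087],[0.014,0.032,0.002,0,0,0.05,0.087],[0.014,0.032,0.002,0,0,0.05,0.087],[0.014,0.032,0.002,0,0,0.05,0.087],[0.014,0.032,0.002,0,0,0.05,0.087],[0.014,0.032,0.002,0,0,0.05,0.087],[0.014,0.032,0.002,0,0,0.05,0.087],[0,0,0,0,0,0,0.087]]'
cat > b.py <<'E'
from h import *
import sys
o=telemetry.get_obs(); s=cams.snapshot("wrist"); T=W(s,o); cv2.imwrite(f"pics/{sys.argv[1]}.png",s["pixels"])
print(o["ee_pos"].round(4) if hasattr(o["ee_pos"],'round') else o["ee_pos"],np.round(o["orientation"],3),np.round(o["qpos"],2),np.round(T[:3,3],3))
for t in ("tray","cover"):
    for r in silhouettes(t,s)[:1]:
        c=cloud(s,T,r["region"]); print(t,round(r["p"],2),len(c),np.percentile(c,[2,50,98],axis=0).round(3).tolist())
        z=.12 if t=="tray" else .09; q=c[abs(c[:,2]-z)<.006]
        if len(q)>20: print("  rect",cv2.minAreaRect(q[:,:2].astype(np.float32)*1000))
for t,z in (("tray",.09),("cover_handle",.126),("cover_pin",.085),("index_line",.14)):
    for r in landmark_of(t,s)[:1]:
        u,v=r["xy"][0]*640,r["xy"][1]*480; print(t,round(r["p"],2),round(u),round(v),atz(s,u,v,z,T).round(3))
E
python3 b.py w1
```

```text
clock: 2.3
ee_pos: [0.3336, -0.3272, 0.2389]
orientation: [-3.141, 0.0, -2.378]
wrist_force: [0.3, 0.2, -1.2]
gripper_width: 0.0872
finger_force: 0.0
clock: 3.1
ee_pos: [0.4456, -0.0711, 0.255]
orientation: [-3.141, 0.0, -1.977]
wrist_force: [1.5, 0.1, -0.4]
gripper_width: 0.087
finger_force: 0.0
clock: 3.9
ee_pos: [0.5447, 0.1547, 0.268]
orientation: [-3.141, 0.0, -1.626]
wrist_force: [-0.6, -0.5, -0.9]
gripper_width: 0.0868
finger_force: 0.0
[0.5447 0.1547 0.268 ] [-3.141  0.    -1.626] [ 0.56  0.26 -0.06  0.   -1.25 -0.62] [0.539 0.074 0.43 ]
tray 0.56 8461 [[0.524, 0.126, 0.094], [0.553, 0.178, 0.102], [0.582, 0.233, 0.12]]
  rect ((553.204833984375, 180.93948364257812), (110.36984252929688, 59.94472122192383), 89.1844482421875)
cover 0.59 33546 [[0.464, 0.063, 0.088], [0.556, 0.132, 0.089], [0.65, 0.259, 0.13]]
  rect ((556.254638671875, 168.45115661621094), (191.03366088867188, 212.36294555664062), 5.265773296356201)
tray 0.91 308 232 [0.554 0.179 0.09 ]
cover_handle 0.93 389 213 [0.483 0.155 0.126]
cover_pin 0.87 328 315 [0.539 0.271 0.085]
index_line 0.61 309 357 [0.558 0.282 0.14 ]
```

The tray measures (0.553, 0.180) with yaw −0.8°, and its size and height match what was given. I'll descend with the fingers open to 75 mm so they clear the handle, then grip and lift.

```bash
python3 -m crank '[[0.004,0.012,0,0,0,0.02,0.075],[0.0045,0.013,0,0,0,0.022,0.075],[0,0,-0.03,0,0,0,0.075],[0,0,-0.03,0,0,0,0.075],[0,0,-0.03,0,0,0,0.075],[0,0,-0.03,0,0,0,0.075],[0,0,0,0,0,0,0.075],[0,0,0,0,0,0,0.075]]'
python3 -m crank '[[0,0,-0.015,0,0,0,0.075],[0,0,-0.015,0,0,0,0.075],[0,0,-0.012,0,0,0,0.075],[0,0,-0.009,0,0,0,0.075],[0,0,0,0,0,0,0.075],[0,0,0,0,0,0,0.05],[0,0,0,0,0,0,0.05],[0,0,0,0,0,0,0.05]]' 30
```

```text
clock: 5.05
ee_pos: [0.5524, 0.1772, 0.1489]
orientation: [-3.141, -0.001, -1.586]
wrist_force: [-0.6, 0.7, -0.6]
gripper_width: 0.0748
finger_force: 0.0
clock: 5.85
ee_pos: [0.5525, 0.1768, 0.0984]
orientation: [-3.139, 0.001, -1.588]
wrist_force: [-0.3, -0.3, 0.2]
gripper_width: 0.0596
finger_force: 30.0
```

```bash
python3 -m crank '[[0,0,0.005,0,0,0,0.05],[0,0,0.01,0,0,0,0.05],[0,0,0.02,0,0,0,0.05],[0,0,0.025,0,0,0,0.05],[0,0,0.02,0,0,0,0.05],[0,-0.01,0.015,0,0,0,0.05],[0,-0.02,0.005,0,0,0,0.05],[0,-0.025,0,0,0,0,0.05]]'
python3 -m crank '[[0,-0.03,0,0,0,0,0.05],[0,-0.03,0,0,0,0,0.05],[0,-0.03,0,0,0,0,0.05],[0,-0.03,0,0,0,0,0.05],[0,-0.03,0,0,0,0,0.05],[0.005,-0.03,0,0,0,0,0.05],[0,-0.03,0,0,0,0,0.05],[0,-0.03,0,0,0,0,0.05]]'
python3 -m crank '[[0,-0.03,0,0,0,0,0.05],[0,-0.025,0,0,0,0,0.05],[0,-0.02,-0.01,0,0,0,0.05],[0,-0.01,-0.02,0,0,0,0.05],[0,0,-0.03,0,0,0,0.05],[0,0,-0.03,0,0,0,0.05],[0,0,-0.03,0,0,0,0.05],[0,0,-0.02,0,0,0,0.05]]'
```

```text
clock: 6.65
ee_pos: [0.5521, 0.1217, 0.1994]
orientation: [-3.139, 0.001, -1.586]
wrist_force: [0.5, 0.3, -3.0]
gripper_width: 0.0599
finger_force: 30.0
clock: 7.45
ee_pos: [0.5564, -0.1197, 0.1981]
orientation: [3.142, 0.0, -1.588]
wrist_force: [-0.7, 0.3, -2.1]
gripper_width: 0.0599
finger_force: 30.0
clock: 8.25
ee_pos: [0.5554, -0.2033, 0.0558]
orientation: [3.138, 0.001, -1.588]
wrist_force: [0.1, 0.0, -2.7]
gripper_width: 0.06
finger_force: 30.0
```

```bash
cat > c.py <<'E'
from h import *
import sys
s=cams.snapshot("side"); T=W(s); cv2.imwrite(f"pics/{sys.argv[1]}.png",s["pixels"])
for r in silhouettes("tray",s)[:1]:
    c=cloud(s,T,r["region"]); print(round(r["p"],2),np.percentile(c,[2,50,98],axis=0).round(3).tolist())
for r in landmark_of("tray",s)[:1]: print(r["p"],atz(s,r["xy"][0]*640,r["xy"][1]*480,.004,T).round(3))
print(telemetry.get_obs()["ee_pos"])
E
python3 c.py s1
```

```text
0.82 [[0.527, -0.255, 0.05], [0.556, -0.218, 0.061], [0.584, -0.149, 0.078]]
0.73 [ 0.552 -0.168  0.004]
[ 0.555841   -0.20348241  0.05677937]
```

```bash
python3 -m crank '[[0,0,-0.015,0,0,0,0.05],[0,0,-0.012,0,0,0,0.05],[0,0,-0.007,0,0,0,0.05],[0,0,-0.003,0,0,0,0.05],[0,0,-0.002,0,0,0,0.05],[0,0,-0.002,0,0,0,0.05],[0,0,-0.001,0,0,0,0.05],[0,0,0,0,0,0,0.05]]'
```

```text
clock: 9.2
ee_pos: [0.5568, -0.2035, 0.0157]
orientation: [-3.141, -0.0, -1.588]
wrist_force: [0.6, -0.2, -3.0]
gripper_width: 0.0597
finger_force: 30.0
```

```bash
python3 -m crank '[[0,0,-0.001,0,0,0,0.05],[0,0,-0.001,0,0,0,0.05],[0,0,-0.001,0,0,0,0.05],[0,0,-0.001,0,0,0,0.05],[0,0,-0.001,0,0,0,0.05],[0,0,0,0,0,0,0.05],[0,0,0,0,0,0,0.05],[0,0,0,0,0,0,0.05]]'
```

```text
clock: 10.0
ee_pos: [0.5568, -0.2035, 0.0127]
orientation: [-3.141, -0.0, -1.587]
wrist_force: [-3.2, 2.1, 9.4]
gripper_width: 0.0599
finger_force: 30.0
```

Contact is made: the wrist force turned upward. I'll release and rise.

```bash
python3 -m crank '[[0,0,0.001,0,0,0,0.05],[0,0,0,0,0,0,0.064],[0,0,0,0,0,0,0.07],[0,0,0,0,0,0,0.076],[0,0,0,0,0,0,0.076],[0,0,0.01,0,0,0,0.076],[0,0,0.02,0,0,0,0.076],[0,0,0.03,0,0,0,0.076]]'
python3 -m crank '[[0,0,0.04,0,0,0,0.076],[0,0,0.04,0,0,0,0.076],[0,0,0.04,0,0,0,0.076],[0,0.02,0.02,0,0,0,0.05],[0,0.04,0,0,0,0,0.05],[0,0.04,0,0,0,0,0.05],[0,0.04,0,0,0,0,0.05],[-0.01,0.04,0,0,0,0,0.05]]'
python3 c.py s2
```

```text
clock: 10.8
ee_pos: [0.5556, -0.2034, 0.0712]
orientation: [3.138, 0.0, -1.588]
wrist_force: [-0.6, 0.1, 0.1]
gripper_width: 0.0756
finger_force: 0.0
clock: 11.6
ee_pos: [0.5472, -0.022, 0.2123]
orientation: [-3.14, 0.0, -1.588]
wrist_force: [0.9, -0.0, 1.0]
gripper_width: 0.0513
finger_force: 0.0
0.88 [[0.529, -0.255, 0.006], [0.557, -0.206, 0.019], [0.586, -0.147, 0.035]]
0.65 [0.557 0.156 0.004]
[ 0.5464468  -0.02150055  0.21253779]
```

View pics/s2.png

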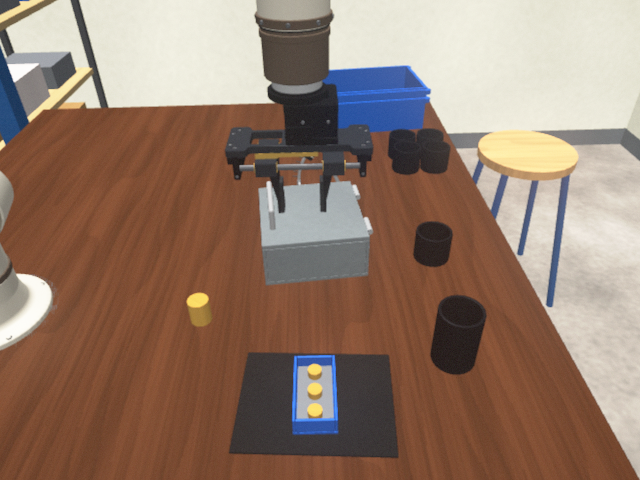

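The side picture shows the tray upright in the middle of the mat at about (315,395), with the gripper clear of it. Next I go above the handle and take a close look at the handle and clamp.

```bash
python3 -m crank '[[-0.01,0.03,0.005,0,0,0.02,0.04],[-0.01,0.03,0.005,0,0,0.02,0.04],[-0.01,0.03,0.005,0,0,0.02,0.04],[-0.01,0.03,0.005,0,0,0.02,0.04],[-0.01,0.03,0,0,0,0.02,0.04],[-0.01,0.027,0,0,0,0.01,0.04],[0,0,0,0,0,0,0.04],[0,0,0,0,0,0,0.04]]'
cat > d.py <<'E'
from h import *
o=telemetry.get_obs(); s=cams.snapshot("wrist"); T=W(s,o); cv2.imwrite("pics/w2.png",s["pixels"])
f,cx,cy=K(s); print(o["ee_pos"],o["orientation"])
c=cloud(s,T,np.ones((480,640),bool))
b=c[(abs(c[:,0]-.487)<.04)&(abs(c[:,1]-.155)<.07)&(c[:,2]>.115)&(c[:,2]<.14)]
print("bar",len(b),np.percentile(b,[2,50,98],axis=0).round(4).tolist(),cv2.minAreaRect(b[:,:2].astype(np.float32)*1000))
for n in ("index_line","cover_pin","cover_handle"):
    for r in landmark_of(n,s)[:2]: print(n,r["p"],r["xy"][0]*640,r["xy"][1]*480,atz(s,r["xy"][0]*640,r["xy"][1]*480,.126 if n=="cover_handle" else .085,T))
# hinge frame -> index curve, reproject for every camera
yaw=np.radians(5.35); R=np.array([[np.cos(yaw),-np.sin(yaw)],[np.sin(yaw),np.cos(yaw)]])
H=np.array(b[:,:2].mean(0)) if len(b)>50 else np.array([.487,.155])
print("handle xy",H)
for case in (H-R@[-.073,0],np.array([.559,.1626])):
    th=np.linspace(.3,.85,500)
    x=95e-3-105e-3*np.cos(th)+.005*np.sin(th); z=.08+.105*np.sin(th)+.005*np.cos(th)
    P=np.c_[(np.c_[x,np.full_like(x,.114)]@R.T)+case,z]
    print("case",case)
    for nm in ("wrist","side","top"):
        q=s if nm=="wrist" else cams.snapshot(nm); C=np.linalg.inv(W(q,o)); f,cx,cy=K(q)
        p=P@C[:3,:3].T+C[:3,3]; uv=p[:,:2]/p[:,2:]*f+[cx,cy]
        for r in landmark_of("index_line",q)[:2]:
            m=np.array(r["xy"])*[640,480]; d=np.linalg.norm(uv-m,axis=1); i=d.argmin(); print(nm,round(r["p"],2),m.round(),"theta",th[i].round(3),"miss px",d[i].round(1),"px/rad",np.linalg.norm(uv[-1]-uv[0])/.55)
E
python3 d.py
```

```text
clock: 12.55
ee_pos: [0.4869, 0.1532, 0.2319]
orientation: [-3.141, -0.0, -1.478]
wrist_force: [-0.2, -0.3, -0.7]
gripper_width: 0.0403
finger_force: 0.0
[0.48692399 0.15317193 0.23194732] [-3.14114928e+00 -4.30097391e-05 -1.47758992e+00]
bar 1826 [[0.4759, 0.1025, 0.126], [0.4841, 0.1505, 0.1295], [0.4917, 0.2051, 0.1312]] ((483.62994384765625, 154.5597381591797), (10.013625144958496, 108.2143325805664), 5.6322245597839355)
cover_handle 0.85 320.768 229.296 [0.48331981 0.15328487 0.126     ]
handle xy [0.48407797 0.1515656 ]
case [0.55675996 0.15837208]
side 0.43 [307. 156.] theta 0.604 miss px 1.1 px/rad 49.07713745654293
case [0.559  0.1626]
side 0.49 [306. 156.] theta 0.574 miss px 2.2 px/rad 48.975687895177415
```

View pics/w2.png

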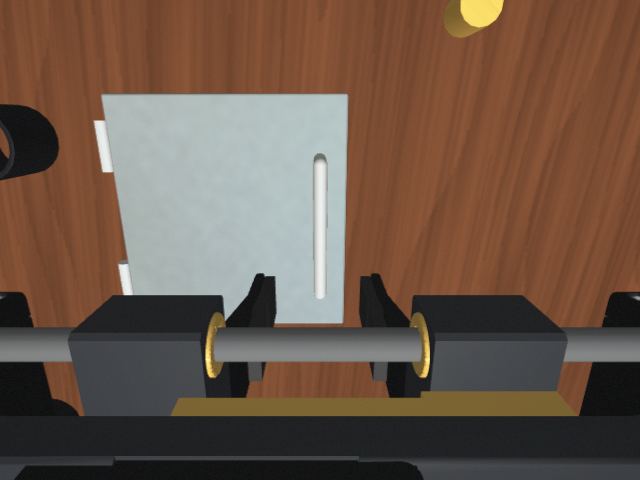

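The wrist picture shows the bar from (320,155) to (320,297) and the cover square with the tool; the clamp is hidden behind the fingers. I'll tilt the camera for one close look at the clamp and quadrant before gripping.

```bash
python3 -m crank '[[-0.002,0.016,0.004,0,-0.07,0,0.04],[-0.002,0.016,0.004,0,-0.07,0,0.04],[-0.002,0.016,0.004,0,-0.07,0,0.04],[-0.002,0.016,0.004,0,-0.07,0,0.04],[-0.002,0.016,0.004,0,-0.07,0,0.04],[-0.002,0.016,0.004,0,-0.07,0,0.04],[-0.002,0.016,0.004,0,-0.08,0,0.04],[-0.003,0.02,0,0,0,0,0.04]]'
python3 -m crank '[[0,0,0,0,0,0,0.04],[0,0,0,0,0,0,0.04],[0,0,0,0,0,0,0.04],[0,0,0,0,0,0,0.04],[0,0,0,0,0,0,0.04],[0,0,0,0,0,0,0.04],[0,0,0,0,0,0,0.04],[0,0,0,0,0,0,0.04]]'
cat > e.py <<'E'
from h import *
o=telemetry.get_obs(); s=cams.snapshot("wrist"); T=W(s,o); cv2.imwrite("pics/w3.png",s["pixels"]); np.savez("w3.npz",z=s["z_map"],T=T,K=K(s),px=s["pixels"])
print(o["ee_pos"],o["orientation"],T[:3,3])
for n in ("index_line","cover_pin","cover_handle"):
    for r in landmark_of(n,s)[:2]: print(n,r["p"],r["xy"][0]*640,r["xy"][1]*480)
for r in silhouettes("index",s)[:2]: m=r["region"]; print("index sil",r["p"],m.sum(),np.percentile(cloud(s,T,m),[5,50,95],axis=0).round(4).tolist())
yaw=np.radians(5.4); R=np.array([[np.cos(yaw),-np.sin(yaw)],[np.sin(yaw),np.cos(yaw)]])
H=np.array([.4836,.1546]); case=H-R@[-.073,0]; print("case",case)
th=np.linspace(0,.85,500)
x=.095-.105*np.cos(th)+.005*np.sin(th); z=.08+.105*np.sin(th)+.005*np.cos(th)
P=np.c_[(np.c_[x,np.full_like(x,.114)]@R.T)+case,z]
C=np.linalg.inv(T); f,cx,cy=K(s)
p=P@C[:3,:3].T+C[:3,3]; uv=p[:,:2]/p[:,2:]*f+[cx,cy]
print("pin shut predicted px",uv[0]); 
for r in landmark_of("index_line",s)[:2]:
    m=np.array(r["xy"])*[640,480]; d=np.linalg.norm(uv-m,axis=1); i=d.argmin(); print("theta",th[i],"miss",d[i],"px/rad",np.linalg.norm(uv[i]-uv[i-1])/(th[1]))
E
python3 e.py
```

```text
clock: 14.05
ee_pos: [0.4676, 0.2837, 0.258]
orientation: [-2.644, -0.048, -1.488]
wrist_force: [1.0, -1.0, -0.5]
gripper_width: 0.0399
finger_force: 0.0
clock: 14.85
ee_pos: [0.4698, 0.2854, 0.2596]
orientation: [-2.643, -0.044, -1.489]
wrist_force: [0.2, 0.8, 0.2]
gripper_width: 0.0397
finger_force: 0.0
[0.46980519 0.28538545 0.25958275] [-2.64337535 -0.0444428  -1.48936949] [0.39785934 0.20458555 0.40516759]
index_line 0.79 288.192 205.2
cover_pin 0.86 342.976 194.976
cover_handle 0.95 406.91200000000003 50.879999999999995
index sil 0.6 673 [[0.5448, 0.2795, 0.1416], [0.5523, 0.2862, 0.1499], [0.5672, 0.3038, 0.1577]]
case [0.55627602 0.16146991]
pin shut predicted px [344.6776095  195.22305584]
theta 0.6370741482965931 miss 2.323550636474766 px/rad 120.94837208376039
```

View pics/w3.png

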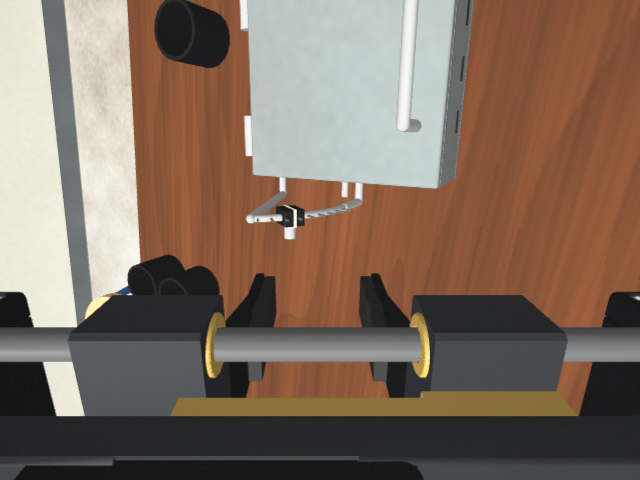

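```bash
python3 -c "
import cv2,numpy as np
d=np.load('w3.npz');p=d['px'][170:245,235:365]; cv2.imwrite('pics/w3c.png',cv2.resize(p,None,fx=6,fy=6,interpolation=cv2.INTER_CUBIC))
"
```

```text
(no output)
```

View pics/w3c.png

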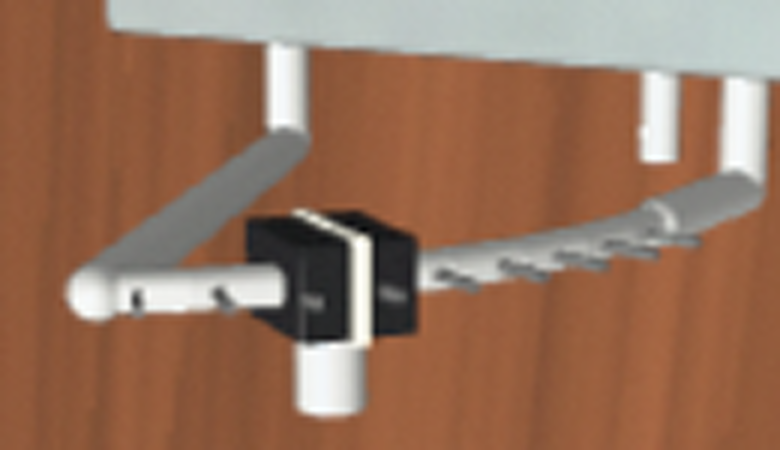

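The crop shows the white line on the clamp's inner face running from crop (300,212) to (365,240), so its middle is at about pixel (290.3,207.7). The shut pin at (343,195) falls where my box model predicts it.

```bash
cat > g.py <<'E'
import numpy as np
d=np.load('w3.npz');T=d['T'];f,cx,cy=d['K'];z=d['z']
yaw=np.radians(5.4); R=np.array([[np.cos(yaw),-np.sin(yaw)],[np.sin(yaw),np.cos(yaw)]])
case=np.array([.5563,.1615])
def loc(u,v,zz):
    P=T[:3,:3]@np.array([(u-cx)/f*zz,(v-cy)/f*zz,zz])+T[:3,3]; l=R.T@(P[:2]-case); return np.array([l[0],l[1],P[2]])
for u,v in [(285,205.3),(287.5,206.5),(290.3,207.7),(293,209),(295.5,210),(295.3,214),(295.2,219),(295,224),(345,193)]:
    zz=z[int(round(v)),int(round(u))]; l=loc(u,v,zz); r=np.hypot(.095-l[0],l[2]-.08)
    print((u,v),l.round(4),"r",r.round(4),"ang",(np.arctan2(l[2]-.08,.095-l[0])-np.arctan2(5,105)).round(3))
# ray/plane at case y=.112..0.116
for u,v in [(288.2,205.2),(290.3,207.7)]:
  for Y in (.112,.114,.116):
    n=R@[0,1]; D=T[:3,:3]@np.array([(u-cx)/f,(v-cy)/f,1]); t=(Y-n@(T[:2,3]-case))/(n@D[:2]); l=loc(u,v,t)
    print(u,v,l.round(4),"r",np.hypot(.095-l[0],l[2]-.08).round(4),"ang",(np.arctan2(l[2]-.08,.095-l[0])-np.arctan2(5,105)).round(3))
print("centre-of-radius point px for thetas")
C=np.linalg.inv(T)
for th in np.arange(.54,.72,.03):
    x=.095-.105*np.cos(th)+.005*np.sin(th); zz=.08+.105*np.sin(th)+.005*np.cos(th)
    p=C[:3,:3]@np.r_[R@[x,.114]+case,zz]+C[:3,3]; print(th.round(2),(p[:2]/p[2]*f+[cx,cy]).round(1))
E
python3 g.py
```

```text
(285, 205.3) [0.0198 0.1174 0.1416] r 0.0972 ang 0.639
(287.5, 206.5) [0.0167 0.118  0.1425] r 0.1002 ang 0.626
(290.3, 207.7) [0.0113 0.1178 0.1467] r 0.1071 ang 0.625
(293, 209) [0.0066 0.1179 0.1499] r 0.1126 ang 0.622
(295.5, 210) [0.0042 0.1184 0.1499] r 0.1145 ang 0.609
(295.3, 214) [0.0037 0.1215 0.1512] r 0.1158 ang 0.614
(295.2, 219) [0.004  0.1258 0.1507] r 0.1152 ang 0.613
(295, 224) [0.0038 0.1298 0.1514] r 0.1158 ang 0.617
(345, 193) [-0.0105  0.1118  0.0855] r 0.1056 ang 0.004
288.2 205.2 [0.0022 0.112  0.1639] r 0.1251 ang 0.688
288.2 205.2 [0.0079 0.114  0.155 ] r 0.1149 ang 0.664
288.2 205.2 [0.0137 0.116  0.1461] r 0.1048 ang 0.635
290.3 207.7 [-0.0046  0.112   0.1716] r 0.1353 ang 0.696
290.3 207.7 [0.0009 0.114  0.163 ] r 0.1255 ang 0.675
290.3 207.7 [0.0064 0.116  0.1543] r 0.1157 ang 0.65
centre-of-radius point px for thetas
0.54 [299.4 202.1]
0.57 [296.  202.4]
0.6 [292.5 202.6]
0.63 [288.9 202.9]
0.66 [285.3 203.1]
0.69 [281.6 203.3]
```

The depth readings along the line agree on an index angle of about 0.62 rad, and the shut pin reads 0.004 rad. I'll return to the handle, centre on it and descend.

```bash
python3 -m crank '[[0.002,-0.02,0,0,0.07,0,0.04],[0.002,-0.02,0,0,0.07,0,0.04],[0.002,-0.02,-0.006,0,0.07,0,0.04],[0.002,-0.02,-0.006,0,0.07,0,0.04],[0.002,-0.02,-0.006,0,0.07,0,0.04],[0.002,-0.02,-0.006,0,0.07,0,0.04],[0.002,-0.011,-0.006,0,0.08,0,0.04],[0,0,0,0,0,0,0.04]]'
python3 -m crank '[[0,0,0,0,0,0,0.04],[0,0,0,0,0,0,0.04],[0,0,0,0,0,0,0.04],[0,0,0,0,0,0,0.04],[0,0,0,0,0,0,0.04],[0,0,0,0,0,0,0.04],[0,0,0,0,0,0,0.04],[0,0,0,0,0,0,0.04]]'
python3 -c "
import numpy as np
c,s=np.cos(np.radians(5.4)),np.sin(np.radians(5.4))
p=lambda t:np.array([-168*np.cos(t)+27*np.sin(t),168*np.sin(t)+27*np.cos(t)])
t=np.linspace(0,.62,9)
for a,b in zip(t,t[1:]):
    d=(p(b)-p(a))/4; print(round(b,4),'row mm',(d[0]*c).round(2),(d[0]*s).round(2),d[1].round(2),'rot',(-s*(b-a)/4).round(4),(c*(b-a)/4).round(4))
"
```

```text
clock: 15.95
ee_pos: [0.4853, 0.1537, 0.2286]
orientation: [3.14, -0.0, -1.481]
wrist_force: [-0.8, 0.0, -0.7]
gripper_width: 0.0399
finger_force: 0.0
clock: 16.75
ee_pos: [0.4837, 0.1545, 0.2296]
orientation: [-3.142, 0.0, -1.478]
wrist_force: [-0.3, -0.6, 0.1]
gripper_width: 0.0401
finger_force: 0.0
0.0775 row mm 0.65 0.06 3.23 rot -0.0018 0.0193
0.155 row mm 0.89 0.08 3.17 rot -0.0018 0.0193
0.2325 row mm 1.13 0.11 3.09 rot -0.0018 0.0193
0.31 row mm 1.37 0.13 3.0 rot -0.0018 0.0193
0.3875 row mm 1.6 0.15 2.88 rot -0.0018 0.0193
0.465 row mm 1.81 0.17 2.75 rot -0.0018 0.0193
0.5425 row mm 2.02 0.19 2.6 rot -0.0018 0.0193
0.62 row mm 2.21 0.21 2.43 rot -0.0018 0.0193
```

```bash
python3 -m crank '[[0,0,-0.02,0,0,0,0.04],[0,0,-0.025,0,0,0,0.04],[0,0,-0.025,0,0,0,0.04],[0,0,-0.02,0,0,0,0.04],[0,0,-0.015,0,0,0,0.04],[0,0,-0.01,0,0,0,0.04],[0,0,-0.0075,0,0,0,0.04],[0,0,0,0,0,0,0.04]]'
python3 -m crank '[[0,0,0,0,0,0,0.03],[0,0,0,0,0,0,0.02],[0,0,0,0,0,0,0.0],[0,0,0,0,0,0,0.0],[0,0,0,0,0,0,0.0],[0,0,0,0,0,0,0.0],[0,0,0,0,0,0,0.0],[0,0,0,0,0,0,0.0]]' 50
python3 c.py s3
```

```text
clock: 17.55
ee_pos: [0.4834, 0.1543, 0.1064]
orientation: [3.14, -0.001, -1.478]
wrist_force: [-0.1, 0.1, -0.1]
gripper_width: 0.04
finger_force: 0.0
clock: 18.35
ee_pos: [0.485, 0.1548, 0.1075]
orientation: [-3.139, 0.001, -1.477]
wrist_force: [5.6, -2.3, -1.8]
gripper_width: 0.0085
finger_force: 50.0
0.73 [[0.528, -0.255, 0.007], [0.557, -0.207, 0.019], [0.586, -0.147, 0.035]]
0.64 [ 0.557 -0.2    0.004]
[0.48503968 0.15480349 0.10747197]
```

The bar is gripped. I'll lift along the arc, turning the tool with the cover.

```bash
python3 -m crank '[[0.00065,0.00006,0.0032,-0.0018,0.0193,0,0],[0.00065,0.00006,0.0032,-0.0018,0.0193,0,0],[0.00065,0.00006,0.0032,-0.0018,0.0193,0,0],[0.00065,0.00006,0.0032,-0.0018,0.0193,0,0],[0.0009,0.00008,0.0032,-0.0018,0.0193,0,0],[0.0009,0.00008,0.0032,-0.0018,0.0193,0,0],[0.0009,0.00008,0.0032,-0.0018,0.0193,0,0],[0.0009,0.00008,0.0032,-0.0018,0.0193,0,0]]' 60
python3 -m crank '[[0.0011,0.0001,0.0031,-0.0018,0.0193,0,0],[0.0011,0.0001,0.0031,-0.0018,0.0193,0,0],[0.0011,0.0001,0.0031,-0.0018,0.0193,0,0],[0.0011,0.0001,0.0031,-0.0018,0.0193,0,0],[0.0014,0.0001,0.003,-0.0018,0.0193,0,0],[0.0014,0.0001,0.003,-0.0018,0.0193,0,0],[0.0014,0.0001,0.003,-0.0018,0.0193,0,0],[0.0014,0.0001,0.003,-0.0018,0.0193,0,0]]'
```

```text
clock: 19.3
ee_pos: [0.4904, 0.1553, 0.1314]
orientation: [2.986, 0.001, -1.478]
wrist_force: [5.1, -0.3, -7.5]
gripper_width: 0.0086
finger_force: 60.0
clock: 20.1
ee_pos: [0.4996, 0.1562, 0.155]
orientation: [2.829, 0.001, -1.479]
wrist_force: [2.8, -0.7, -9.2]
gripper_width: 0.0085
finger_force: 60.0
```

```bash
python3 -m crank '[[0.0016,0.00015,0.0029,-0.0018,0.0193,0,0],[0.0016,0.00015,0.0029,-0.0018,0.0193,0,0],[0.0016,0.00015,0.0029,-0.0018,0.0193,0,0],[0.0016,0.00015,0.0029,-0.0018,0.0193,0,0],[0.0018,0.00017,0.00275,-0.0018,0.0193,0,0],[0.0018,0.00017,0.00275,-0.0018,0.0193,0,0],[0.0018,0.00017,0.00275,-0.0018,0.0193,0,0],[0.0018,0.00017,0.00275,-0.0018,0.0193,0,0]]'
python3 -m crank '[[0.002,0.0002,0.0026,-0.0018,0.0193,0,0],[0.002,0.0002,0.0026,-0.0018,0.0193,0,0],[0.002,0.0002,0.0026,-0.0018,0.0193,0,0],[0.002,0.0002,0.0026,-0.0018,0.0193,0,0],[0,0,0,0,0,0,0],[0,0,0,0,0,0,0],[0,0,0,0,0,0,0],[0,0,0,0,0,0,0]]'
cat > i.py <<'E'
from h import *
import sys
yaw=np.radians(5.4); R=np.array([[np.cos(yaw),-np.sin(yaw)],[np.sin(yaw),np.cos(yaw)]]); case=np.array([.5563,.1615])
from scipy.spatial.transform import Rotation as Ro
o=telemetry.get_obs(); M=Ro.from_euler('xyz',o["orientation"]).as_matrix()
g=np.array(o["ee_pos"])-.019*M[:,2]; l=R.T@(g[:2]-case)
print("bar in case",l,g[2],"r",np.hypot(.095-l[0],g[2]-.08)*1e3,"theta by arm",np.arctan2(g[2]-.08,.095-l[0])-np.arctan2(46,168),"tilt",np.arccos(-M[2,2]))
# cover plane from depth
for n in ("side","top"):
    s=cams.snapshot(n); T=W(s); cv2.imwrite(f"pics/{sys.argv[1]}_{n}.png",s["pixels"])
    for r in silhouettes("cover",s)[:1]:
        c=cloud(s,T,cv2.erode(r["region"].astype(np.uint8),np.ones((5,5)))>0); L=np.c_[(c[:,:2]-case)@R,c[:,2]]
        d=L[:,0]-.095
        k=(d>-.2)&(d<0)&(abs(L[:,1])<.09); L=L[k]
        # robust line fit x-z
        best=cv2.fitLine(L[:,[0,2]].astype(np.float32),cv2.DIST_HUBER,0,.001,.001).ravel()
        for _ in range(5):
            nn=np.array([-best[1],best[0]]); e=(L[:,[0,2]]-best[2:])@nn; q=L[abs(e)<.006]; best=cv2.fitLine(q[:,[0,2]].astype(np.float32),cv2.DIST_HUBER,0,.001,.001).ravel()
        print(n,"p",round(r["p"],2),len(q),len(L),"theta by depth",np.arctan(-best[1]/best[0]))
    for t in ("cover_pin","index_line"):
        for r in landmark_of(t,s)[:1]: print(n,t,round(r["p"],2),np.array(r["xy"])*[640,480])
    C=np.linalg.inv(T); f,cx,cy=K(s)
    for th in (.5,.54,.58,.62,.66):
        x=.095-.105*np.cos(th)+.005*np.sin(th); z=.08+.105*np.sin(th)+.005*np.cos(th)
        p=C[:3,:3]@np.r_[R@[x,.114]+case,z]+C[:3,3]; print(th,(p[:2]/p[2]*f+[cx,cy]).round(1),end=' ')
    print()
E
python3 i.py p1
```

```text
clock: 20.9
ee_pos: [0.5142, 0.1575, 0.1792]
orientation: [2.676, 0.001, -1.478]
wrist_force: [4.4, 1.0, -12.9]
gripper_width: 0.0085
finger_force: 60.0
clock: 21.7
ee_pos: [0.5219, 0.1582, 0.1894]
orientation: [2.6, 0.001, -1.478]
wrist_force: [5.7, 1.3, -16.5]
gripper_width: 0.0081
finger_force: 60.0
bar in case [-2.47180802e-02 -3.36808089e-05] 0.20569910006439673 r 173.58767949428733 theta by arm 0.5425050701493773 tilt 0.5412970470663551
side p 0.64 3399 3562 theta by depth 0.5305529
side cover_pin 0.57 [305.408 159.504]
side index_line 0.55 [303.296 156.192]
0.5 [304.9 160.6] 0.54 [305.9 159. ] 0.58 [307.  157.3] 0.62 [308.3 155.7] 0.66 [309.5 154.2] 
top p 0.55 3519 3730 theta by depth 0.5315187
top cover_pin 0.74 [167.616 243.312]
top index_line 0.67 [161.984 236.304]
0.5 [166.8 241.9] 0.54 [166.  240.2] 0.58 [165.2 238.3] 0.62 [164.5 236.4] 0.66 [163.7 234.5]
```

The pin is now at about 0.535 rad by arm, depth and images; the line is at about 0.62. I'll make the last step with a slight easing inward.

```bash
python3 -m crank '[[0.0012,0.0001,0.0013,-0.001,0.0104,0,0],[0.0012,0.0001,0.0013,-0.001,0.0104,0,0],[0.0012,0.0001,0.0013,-0.001,0.0104,0,0],[0.0012,0.0001,0.0013,-0.001,0.0104,0,0],[0.0012,0.0001,0.0013,-0.001,0.0104,0,0],[0.0012,0.0001,0.0013,-0.001,0.0104,0,0],[0.0013,0.0001,0.0012,-0.001,0.0104,0,0],[0.0013,0.0001,0.0012,-0.001,0.0104,0,0]]'
python3 -m crank '[[0,0,0,0,0,0,0],[0,0,0,0,0,0,0],[0,0,0,0,0,0,0],[0,0,0,0,0,0,0],[0,0,0,0,0,0,0],[0,0,0,0,0,0,0],[0,0,0,0,0,0,0],[0,0,0,0,0,0,0]]'
python3 i.py p2
python3 -c "
import cv2,numpy as np
a=cv2.imread('pics/p2_side.png')[130:190,270:340]; b=cv2.imread('pics/p2_top.png')[210:270,130:200]
cv2.imwrite('pics/p2c.png',cv2.resize(np.hstack([a,b]),None,fx=5.7,fy=5.7,interpolation=cv2.INTER_CUBIC))"
```

```text
clock: 22.9
ee_pos: [0.5314, 0.1591, 0.1999]
orientation: [2.515, 0.0, -1.478]
wrist_force: [4.3, 2.8, -15.9]
gripper_width: 0.0082
finger_force: 60.0
clock: 23.7
ee_pos: [0.5313, 0.1591, 0.1999]
orientation: [2.516, 0.0, -1.478]
wrist_force: [3.5, 3.3, -17.4]
gripper_width: 0.0081
finger_force: 60.0
bar in case [-1.39492543e-02 -7.63377718e-05] 0.21530479893958124 r 173.71623016914597 theta by arm 0.6256253818101414 tilt 0.6258470158568089
side p 0.88 3053 3220 theta by depth 0.61345035
side cover_pin 0.66 [309.504 158.304]
side index_line 0.51 [305.28  154.608]
0.5 [304.9 160.6] 0.54 [305.9 159. ] 0.58 [307.  157.3] 0.62 [308.3 155.7] 0.66 [309.5 154.2] 
top p 0.86 4055 4279 theta by depth 0.61327827
top cover_pin 0.55 [164.8   234.816]
top index_line 0.45 [164.672 235.488]
0.5 [166.8 241.9] 0.54 [166.  240.2] 0.58 [165.2 238.3] 0.62 [164.5 236.4] 0.66 [163.7 234.5]
```

View pics/p2c.png

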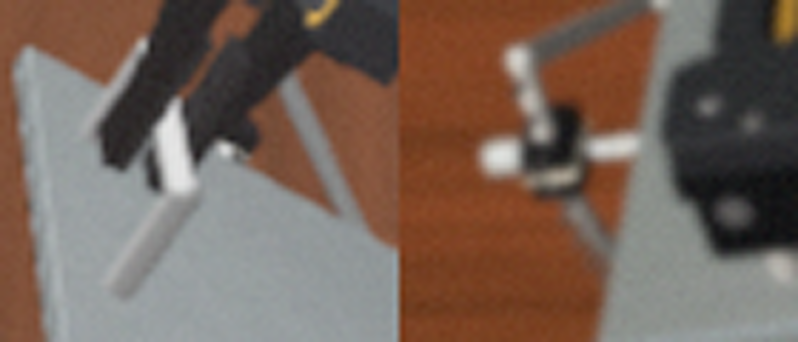

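The top crop shows the pin at crop (610,147) running into the clamp in line with its knob at (497,157). As a last check I'll turn those two positions into angles.

```bash
cat > j.py <<'E'
from h import *
from scipy.optimize import least_squares
yaw=np.radians(5.4); R=np.array([[np.cos(yaw),-np.sin(yaw)],[np.sin(yaw),np.cos(yaw)]]); case=np.array([.5563,.1615])
S=[cams.snapshot("top") for _ in range(6)]; s=S[0]; im=np.mean([q["pixels"].astype(float) for q in S],0); T=W(s); C=np.linalg.inv(T); f,cx,cy=K(s)
def pr(th,y):
    x=.095-.105*np.cos(th)+.005*np.sin(th); z=.08+.105*np.sin(th)+.005*np.cos(th)
    p=C[:3,:3]@np.r_[R@[x,y]+case,z]+C[:3,3]; return p[:2]/p[2]*f+[cx,cy]
b=im[:,:,0] # blue: wood dark, steel bright
def rowc(u,v0=227,v1=245):
    col=b[v0:v1,u]-np.percentile(b[v0:v1,u],30); col=np.clip(col-20,0,None); return (col*np.arange(v0,v1)).sum()/col.sum() if col.sum()>40 else np.nan
for lab,us,v0,v1 in (("knob",range(143,151),229,244),("pin",range(162,172),229,242)):
    for u in us:
        v=rowc(u,v0,v1)
        r=least_squares(lambda p:pr(p[0],p[1])-[u,v],[.6,.12]).x if v==v else (np.nan,)*2
        print(lab,u,round(v,2),"theta,y",np.round(r,3))
E
python3 j.py
```

```text
knob 143 nan theta,y [nan nan]
knob 144 237.1 theta,y [0.654 0.146]
knob 145 237.18 theta,y [0.65  0.145]
knob 146 237.2 theta,y [0.647 0.143]
knob 147 237.11 theta,y [0.647 0.142]
knob 148 236.99 theta,y [0.647 0.14 ]
knob 149 236.92 theta,y [0.646 0.138]
knob 150 236.92 theta,y [0.644 0.137]
pin 162 235.32 theta,y [0.647 0.117]
pin 163 235.35 theta,y [0.645 0.116]
pin 164 235.52 theta,y [0.639 0.114]
pin 165 235.53 theta,y [0.637 0.113]
pin 166 235.47 theta,y [0.636 0.111]
pin 167 235.38 theta,y [0.635 0.109]
pin 168 235.25 theta,y [0.635 0.108]
pin 169 235.1 theta,y [0.636 0.106]
pin 170 235.01 theta,y [0.635 0.105]
pin 171 234.98 theta,y [0.634 0.103]
```

Pin and clamp agree to about 0.01 rad in the same camera, with the pin slightly low. I'll raise it by 0.006 rad, settle and check.

```bash
python3 -m crank '[[0.0004,0,0.0004,0,0.003,0,0],[0.0003,0,0.0004,0,0.003,0,0],[0,0,0,0,0,0,0],[0,0,0,0,0,0,0],[0,0,0,0,0,0,0],[0,0,0,0,0,0,0],[0,0,0,0,0,0,0],[0,0,0,0,0,0,0]]'
python3 j.py | grep -E "147|167"; python3 i.py p3 | grep theta; python3 c.py s4
```

```text
clock: 25.2
ee_pos: [0.5321, 0.1592, 0.2006]
orientation: [2.51, 0.001, -1.478]
wrist_force: [4.1, 3.1, -16.7]
gripper_width: 0.0082
finger_force: 60.0
knob 147 237.11 theta,y [0.647 0.142]
pin 167 234.99 theta,y [0.642 0.109]
bar in case [-1.31138131e-02 -7.07885120e-05] 0.21598099209830654 r 173.72226912438725 theta by arm 0.6318122993989715 tilt 0.631654888174682
side p 0.81 3070 3240 theta by depth 0.6190289
top p 0.56 4013 4235 theta by depth 0.61866874
0.9 [ 0.562 -0.198  0.004]
[0.53209946 0.15915695 0.20063925]
```

Cover is steady at the line (depth 0.619 against the clamp's 0.62), and the tray is still on the mat, so I'm handing in.

```bash
python3 -c "
from plant import manip; print(manip.close_job())"
```

```text
the job is handed in; nothing more can be done
None
```

The job is handed in: the tray stands upright near the middle of the mat, and the gripper is holding the cover steady at about 0.62 rad, with the pin at the clamp's white line to within about 0.01 rad by the cameras.

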